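Fit a spring channel nut into the microscope bench's accessory rail

TASK

Take the spring channel nut with the flat grip tab and fit it into the slot of the accessory rail, midway between the two black clamps: put it in lengthwise, push it down against its spring and twist it a quarter turn so that its grooves catch on the rail's turned-in lips, then let go so the spring holds it up, square across the rail. Feel for the slot and press gently, never hard, and leave the wide nut with the round knob and the vial where they stand.

Things in the scene. Friction and masses are not known exactly. Their poses are not given: they have to be found in the camera images.
- nut_tab (a point): Centre of the flat grey grip tab of the spring channel nut (loose, about 110 g, standing upright): 26 mm long (x), 12 mm thick (y), 32 mm tall; grip it across the 12 mm. z up along the stem, x along the nut's length. Below it a round 12 mm stem, 23 mm long, then the steel nut plate; the plate's top is 39 mm, its underside 49 mm, the spring pad's underside 62 mm below this point.
- nut_plate (a point): Same part: middle of the underside of the steel nut plate, 36 mm long (x), 17 mm wide (y), 10 mm high. Two grooves cross its top along y, 4 mm deep, from 9 to 14.5 mm either side of the middle. Under it a 32 x 18.5 mm spring pad, 3 mm thick, with rounded long edges stands off 13 mm: preload 3 N, then 1 N more per mm, hard stop after 10.5 mm (13.5 N).
- gap (a point): Point midway between the rail's two black clamps, 37 mm above the bench = height of the rail's top. y along the rail, x across it. It belongs to the fixed dark sole plate (120 x 360 x 12 mm); the rail is parallel to y but clamped up to 10 mm to either side (x) of this point: find its centre line by feel or sight. Clamps: 30 mm along y, centred 115 mm either way, 26 mm above the rail's top.
- rail_foot (a point): On the sole plate's top, 25 mm below point gap, same axes, under the aluminium rail: a channel 52 mm wide, 320 long, 25 high, walls 2.5 mm. Its slot on top is 21 mm wide; lips 2.5 mm thick, turned down inside to 6 mm below the rail's top; inside 47 mm wide, floor 22.5 mm below the top.
- gap_high (a point): 37 mm above point gap, same axes: height of the tab's centre with the nut caught on the lips after its quarter turn. Tab centre above point gap in the other cases: pad on top of the lips 62 mm, in the slot on its unpressed spring 39.5 mm, free to turn under the lips below 32.5 mm, fully pressed 29 mm.
- wide_knob (a point): Centre of the round grey knob (30 mm across, 24 mm tall, 52 mm above the bench) of the wide nut, a steel plate 44 x 32 x 10 mm that does not fit the slot. Not to be moved. It and the channel nut may stand left or right.
- vial_mid (a point): Middle of the small amber glass vial, 25 mm across, 62 mm tall, upright. Not to be moved.
Not all that is in view belongs to the job. Leave any green look-alike of the part that bears nut_tab alone.

How it is judged:
By the outcome, as a careful person would: the job done as asked, in the order asked, and still so for the second after the job is handed in, with the robot touching nothing.
It also fails if it takes over 72 s, if anything falls off the work surface, if the arm or the gripper's body presses on something with over 40 N, if the wrist force passes 120 N, or if a joint passes its speed limit or range.

ROBOT

A 7-joint arm with a two-finger parallel gripper is mounted at the origin on the work surface. World frame = base frame: x ahead of the robot, y to its left, z up, the work surface at z = 0. Lengths are in m, angles in rad, forces in N, time in s.
With the tool pointing down it reaches from about 0.35 to 0.9 m from the base axis. Payload 8.1 kg.
Tool frame: the origin (TCP) lies at the very end of the fingers, on their centre line; the grasp point (between the pads) lies 19 mm behind it (grasp_offset is the distance from the TCP to the grasp point, in m); z points along the fingers, y is the line along which they close (so a half turn about z gives the same grasp; the last joint's range is limited). The gripper opens to 92 mm and grips with 3 to 60 N. Pads are 19 mm wide; open, the fingers measure 130 mm over their backs; the gripper's body (75 mm by 190 mm) begins 47 mm behind the grasp point.
Start: joints at [1.215, 0.434, 0.025, 1.573, -0.012, 1.134, -0.075], TCP at [0.156, -0.605, 0.227] pointing down, gripper open.
Joint ranges: [-2.62, 2.62], [-0.44, 2.09], [-1.27, 1.32], [0.08, 2.57], [-1.32, 4.46], [0.12, 2], [-2.74, 2.74]. Speed limits (rad/s): [2.22, 2.22, 3.01, 3.01, 3.14, 3.14, 3.14].

INTERFACE

Orientations are given as a rotation vector (axis times angle).
In Python, from cell import observe, get_image, camera_params, sign_off, silhouettes, grasp_offset gives the robot as it stands. The module is installed in compiled form; this text tells all that it offers.
- The arm moves only by the tool jog_arm, never from a script. Its argument "motion" is a list that holds one entry, the list of rows, each a list of 7 numbers: the shift along the tool's x, y, z in m, then the turn, a rotation vector about the tool's x, y, z in rad, then the closure, from -1 (fully open) to 1 (shut), so that 0 is half open. In form: [[[dx, dy, dz, wx, wy, wz, hand], ...]]. A call has 1 to 10 rows; each row is the pose to reach, as a shift and turn from the pose commanded when the call began, along the tool's axes at that moment; what a row does not reach only later rows make up. A row lasts 1/12 s, in which the tool goes at most 41.7 mm and 7.16 degrees, less where a joint would pass 70% of its speed; a pose out of reach is approached as far as the arm can. A call with a gripper value outside its range is refused whole. The fingers move at their own pace and stop on an object; "force" is the grip in N (left out, the last holds). Time passes only in rows, so rows that repeat a pose let the fingers close. It gives the time, the measured TCP pose, the force, the opening and the grip force at its end, in the units of the state.
- observe(): the state, without advancing time (a new reading comes with each control period).
- get_image(name): name is "scene" or "top"; returns the picture (384x512x3 uint8, red, green, blue); there is no depth.
- camera_params(name): a dict with "vertical_fov" (degrees; the focal length in pixels is half the picture's height over the tangent of half this angle, whatever the lens; pixels are square), "cx", "cy" (the principal point, pixels), "dist_coeffs" ([k1, k2, p1, p2, k3] as OpenCV has them; the pictures are not rectified), "T" (4x4, takes a point from camera to world coordinates). Camera axes: x right, y down, z forward; pixel columns grow to the right and rows downward; lengths in m; the calibration is good to about 2 mm. A picture is of the moment at which its call begins. camera_params takes no time and is no camera call.
- sign_off(): hands the job in; it is judged then, once.
Trained networks look in the newest picture that a camera, given by its name, has taken for a name from the list of things; names that differ only in an ending like _2 or _b are one class to them, and where a whole thing is asked for, a point or a joint stands for the part that bears it (a point fixed in the world has none). Each returns a list of dicts, best first, with "p" (0 to 1); they miss things now and then, are a little off and sometimes report something else, mostly with a low value. They report only what shows in the picture. A call takes as long as a camera call. They do not tell look-alikes from the thing itself.
- silhouettes(query, camera): "mask" (384x512 bool, what is visible of it) and "pixel" ([column, row] in pixels, amid what is visible of it).
The state is a dict: "clock": time; "joints": joint angles; "dq": joint speeds; "joint_efforts": joint torques, N m; "position": TCP position; "ee_rot": TCP orientation; "force": force on the tool from outside, world axes, zero at the start; "ft_torque": the same for the moment, N m; "width": opening from 0.0 (shut) to 1.0 (fully open); "gripper_force": force on a finger pad.
Only numpy, scipy, OpenCV 4.12 (cv2) and the standard library are available. Lean on these libraries where they do the work, as an engineer would, in place of code of your own. Each camera call takes 0.05 s, during which the arm holds its last target. There are 200 camera calls.

## Working session

There is one attempt and no reset: what is moved stays moved. The work goes in short steps, Python scripts to look and compute and a tool call to move; the robot and the scene stay as the last step left them, time stands still between calls to the robot, and variables do not carry over. Pictures are saved under pics/ and viewed, at most 10 in all, crops included, and the job is handed in when it is done.

Besides the shell and the picture viewer there is one more tool, called after "Call:" as name(argument=value, ...) on one line, values as JSON. jog_arm: Moves the arm, as the interface text tells. Its arguments: {"type":"object","properties":{"motion":{"type":"array"},"force":{"type":"number"}},"required":["motion"]}

```bash
mkdir -p pics; cat > h.py <<'E'
import numpy as np, cv2
from cell import *
def K(n):
    c=camera_params(n); f=192/np.tan(np.radians(c["vertical_fov"]/2))
    return np.array([[f,0,c["cx"]],[0,f,c["cy"]],[0,0,1]]),np.array(c["dist_coeffs"],float),np.array(c["T"])
def ray(n,px):
    k,d,T=K(n); u=cv2.undistortPoints(np.array([[px]],float),k,d)[0,0]
    return T[:3,3],T[:3,:3]@np.r_[u,1]
def at_z(n,px,z):
    o,r=ray(n,px); return o+r*(z-o[2])/r[2]
def tri(p1,p2):
    o1,r1=ray("scene",p1);o2,r2=ray("top",p2)
    s=np.linalg.lstsq(np.c_[r1,-r2],o2-o1,rcond=None)[0]
    a,b=o1+r1*s[0],o2+r2*s[1]; return (a+b)/2,np.linalg.norm(a-b)
def proj(n,p):
    k,d,T=K(n); R=T[:3,:3].T; return cv2.projectPoints(np.atleast_2d(p).astype(float),R,-R@T[:3,3],k,d)[0][:,0]
E
python3 - <<'E'
from h import *
s=observe(); print({k:np.round(v,3) for k,v in s.items()}, grasp_offset)
ims=[get_image(n) for n in("scene","top")]
for n,i in zip(("scene","top"),ims): cv2.imwrite(f"pics/{n}0.png",i[:,:,::-1]); print(n,np.round(K(n)[2],3).tolist(),K(n)[0][0,0])
for n in("scene","top"):
  for q in("nut_tab","gap","wide_knob","vial_mid","rail_foot"):
    try: print(n,q,[(round(d["p"],2),np.round(d["pixel"]).tolist(),int(d["mask"].sum())) for d in silhouettes(q,n)])
    except Exception as e: print(q,e)
E
```

```text
{'clock': np.float64(0.0), 'joints': array([ 1.215,  0.435,  0.025,  1.574, -0.012,  1.134, -0.075]), 'dq': array([-0.002,  0.001, -0.001, -0.002,  0.   , -0.001, -0.002]), 'joint_efforts': array([ 1.0000e-03, -6.6786e+01,  9.8500e-01, -3.1445e+01, -6.1000e-02,
        4.3000e-02,  0.0000e+00]), 'position': array([ 0.156, -0.605,  0.226]), 'ee_rot': array([-3.115e+00, -3.960e-01,  1.000e-03]), 'force': array([ 1.478, -0.397,  0.724]), 'ft_torque': array([ 0.02 , -0.002,  0.013]), 'gripper_force': np.float64(0.0), 'width': np.float64(1.0)} 0.0188
scene [[-0.721, 0.588, -0.368, 0.843], [0.693, 0.618, -0.371, 0.383], [0.009, -0.522, -0.853, 0.962], [0.0, 0.0, 0.0, 1.0]] 437.89169213543676
top [[-0.008, -0.988, 0.156, 0.35], [-1.0, 0.009, 0.011, 0.0], [-0.013, -0.156, -0.988, 0.91], [0.0, 0.0, 0.0, 1.0]] 401.71644946605386
scene nut_tab [(0.8, [341.0, 290.0], 180), (0.76, [305.0, 250.0], 270), (0.73, [346.0, 250.0], 276)]
scene gap [(0.58, [206.0, 256.0], 7379)]
scene wide_knob [(0.6, [170.0, 145.0], 303)]
scene vial_mid [(0.62, [232.0, 133.0], 188)]
scene rail_foot [(0.82, [206.0, 255.0], 7352)]
top nut_tab [(0.79, [182.0, 214.0], 166), (0.67, [153.0, 243.0], 177), (0.63, [132.0, 206.0], 280)]
top gap [(0.78, [257.0, 141.0], 7743)]
top wide_knob [(0.8, [389.0, 196.0], 394)]
top vial_mid [(0.49, [353.0, 260.0], 157)]
top rail_foot [(0.78, [258.0, 140.0], 7574)]
```

```bash
python3 - <<'E'
import cv2
a=cv2.imread("pics/scene0.png")
t=cv2.imread("pics/top0.png")
cv2.imwrite("pics/s1.png",cv2.resize(a,(800,600),interpolation=3))
cv2.imwrite("pics/t1.png",cv2.resize(t,(800,600),interpolation=3))
E
```

```text
(no output)
```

View pics/s1.png

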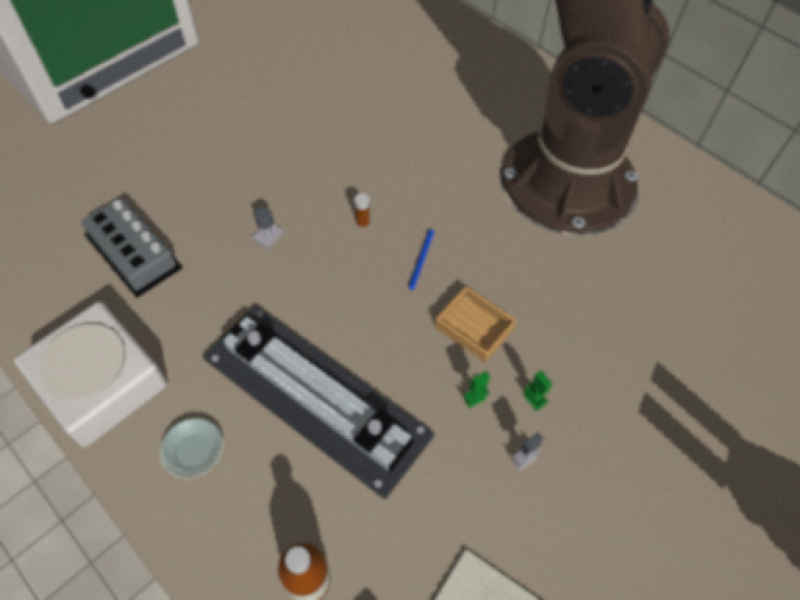

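View pics/t1.png

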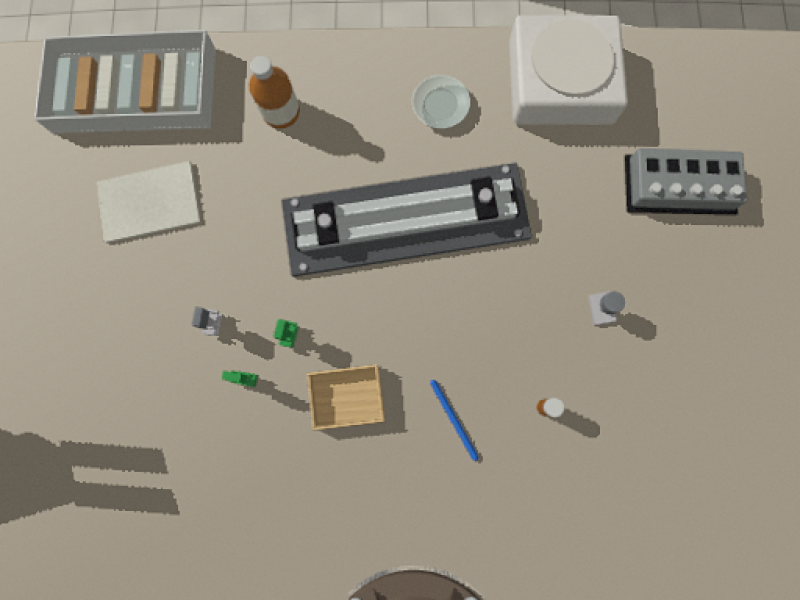

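The grey tab nut is at top (132,206) / scene (341,290). The other two nut_tab hits, top (182,214) and (153,243), are green look-alikes. The wide knob nut is at top (389,196). I'll confirm this in an enlarged crop and rectify the rail.

```bash
cat >> h.py <<'E'
def rect(n,img,c,yaw,z,L,W,mm=0.5):
    # rectified patch on plane z: columns along yaw dir u, rows along -v
    u=np.array([np.cos(yaw),np.sin(yaw)]);v=np.array([-u[1],u[0]])
    a=np.arange(-L/2,L/2,mm/1e3);b=np.arange(W/2,-W/2,-mm/1e3)
    A,B=np.meshgrid(a,b); P=np.stack([c[0]+A*u[0]+B*v[0],c[1]+A*u[1]+B*v[1],0*A+z],-1).reshape(-1,3)
    m=proj(n,P).reshape(A.shape+(2,)).astype(np.float32)
    return cv2.remap(img,m[...,0],m[...,1],cv2.INTER_CUBIC)
E
python3 - <<'E'
from h import *
im={n:cv2.imread(f"pics/{n}0.png") for n in("scene","top")}
print("nut tab approx",tri([341,290],[132,206]))
print("knob",tri([170,145],[389,196]),"vial",tri([232,133],[353,260]))
# sole plate in both
for n in("top","scene"):
    m=silhouettes("rail_foot",n)[0]["mask"].astype(np.uint8)
    c=max(cv2.findContours(m,0,2)[0],key=cv2.contourArea)[:,0]
    w=np.array([at_z(n,p,0.012)[:2] for p in c],np.float32)
    r=cv2.minAreaRect(w); print(n,r)
    if n=="top": R=r
for k in("s","t"): pass
a=cv2.resize(im["scene"][255:325,300:380],(400,350),interpolation=3)
b=cv2.resize(im["top"][175:245,105:185],(400,350),interpolation=3)
cv2.imwrite("pics/crop1.png",np.hstack([a,b]))
E
```

```text
nut tab approx (array([0.46945559, 0.29578762, 0.02578696]), np.float64(0.006777622309406149))
knob (array([ 0.48831975, -0.28310053,  0.02117013]), np.float64(0.0034588882155904064)) vial (array([ 0.34643978, -0.19189025,  0.03352988]), np.float64(0.006035387241212457))
top ((0.6272857785224915, 0.005858138203620911), (0.12308164685964584, 0.35671934485435486), 8.67955207824707)
scene ((0.6283899545669556, 0.011626869440078735), (0.12397763133049011, 0.3616071939468384), 8.861417770385742)
```

View pics/crop1.png

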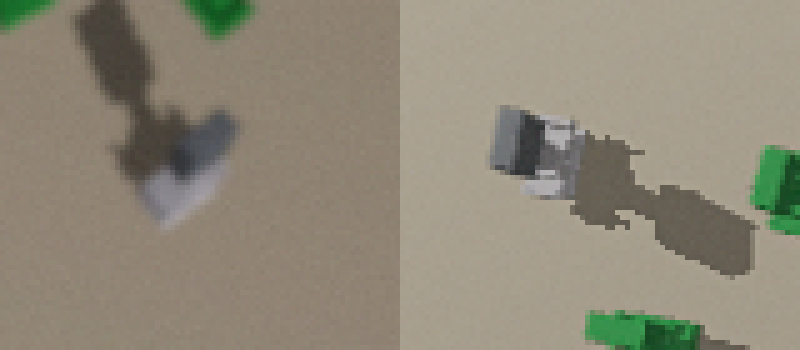

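The crop shows the grey tab nut: in the left half (scene) the tab is upright over a bright plate, and in the right half (top) the tab top is at crop (508,140). The other parts are clearly green. Next I'll fit the part model to its masks and rectify the rail.

```bash
cat > fit.py <<'E'
from h import *
from scipy.optimize import minimize
def box(x0,x1,y0,y1,z0,z1): return np.array([[x,y,z] for x in(x0,x1) for y in(y0,y1) for z in(z0,z1)])
parts=[box(-.013,.013,-.006,.006,.046,.078),box(-.006,.006,-.006,.006,.023,.046),box(-.018,.018,-.0085,.0085,.013,.023),box(-.016,.016,-.0092,.0092,0,.003)]
def render(n,x,y,a,S=4):
    m=np.zeros((384*S,512*S),np.uint8);c,s=np.cos(a),np.sin(a)
    for b in parts:
        P=np.c_[x+b[:,0]*c-b[:,1]*s,y+b[:,0]*s+b[:,1]*c,b[:,2]]
        cv2.fillConvexPoly(m,cv2.convexHull((proj(n,P)*S+S/2).round().astype(np.int32)),1)
    return cv2.resize(m.astype(np.float32),(512,384),interpolation=cv2.INTER_AREA)
E
python3 - <<'E'
from fit import *
M={}
for n,p in(("scene",(341,290)),("top",(132,206))):
    d=min(silhouettes("nut_tab",n),key=lambda d:np.hypot(*(np.array(d["pixel"])-p)));M[n]=d["mask"].astype(np.float32)
def cost(q,ns=("scene","top")):
    e=0
    for n in ns:
        r=render(n,*q); e+=1-np.minimum(r,M[n]).sum()/np.maximum(r,M[n]).sum()
    return e
for ns in (("scene","top"),("top",),("scene",)):
  best=min((minimize(cost,[.468,.298,a],args=(ns,),method="Nelder-Mead",options=dict(initial_simplex=[[.468,.298,a],[.476,.298,a],[.468,.306,a],[.468,.298,a+.3]])) for a in np.arange(0,3.1,.5)),key=lambda r:r.fun)
  print(ns,best.x,np.degrees(best.x[2]),best.fun)
  if len(ns)==2:B=best.x
im={n:cv2.imread(f"pics/{n}0.png") for n in("scene","top")}
yaw=np.radians(98.7)
out=[rect(n,im[n],(.628,.008),yaw,z,.38,.14) for n,z in(("top",.037),("scene",.037))]
v=np.vstack(out)
for i in range(0,760,100): cv2.line(v,(i+80 if 0 else i,0),(i,6),(0,0,255),1)
cv2.imwrite("pics/rail.png",v); print(v.shape)
E
```

```text
Traceback (most recent call last):
  File "fit.py", line 9, in render
    cv2.fillConvexPoly(m,cv2.convexHull((proj(n,P)*S+S/2).round().astype(np.int32)),1)
                                         ~~~~^^^^^
  File "h.py", line 16, in proj
    k,d,T=K(n); R=T[:3,:3].T; return cv2.projectPoints(np.atleast_2d(p).astype(float),R,-R@T[:3,3],k,d)[0][:,0]
          ~^^^
  File "h.py", line 4, in K
    c=camera_params(n); f=192/np.tan(np.radians(c["vertical_fov"]/2))
ValueError: time passes only in moves, steps and waits
```

```bash
sed -i 's/^def K(n):/import functools\n@functools.cache\ndef K(n):/' h.py
python3 - <<'E'
from fit import *
M={}
for n,p in(("scene",(341,290)),("top",(132,206))):
    d=min(silhouettes("nut_tab",n),key=lambda d:np.hypot(*(np.array(d["pixel"])-p)));M[n]=d["mask"].astype(np.float32)
np.savez("nut.npz",**M)
def cost(q,ns=("scene","top")):
    e=0
    for n in ns:
        r=render(n,*q); e+=1-np.minimum(r,M[n]).sum()/np.maximum(r,M[n]).sum()
    return e
for ns in (("scene","top"),("top",),("scene",)):
  best=min((minimize(cost,[.468,.298,a],args=(ns,),method="Nelder-Mead",options=dict(maxiter=80,initial_simplex=[[.468,.298,a],[.476,.298,a],[.468,.306,a],[.468,.298,a+.3]])) for a in np.arange(0,3.1,.5)),key=lambda r:r.fun)
  print(ns,best.x,np.degrees(best.x[2]),best.fun)
im={n:cv2.imread(f"pics/{n}0.png") for n in("scene","top")}
v=np.vstack([rect(n,im[n],(.628,.008),np.radians(98.7),.037,.38,.14) for n in("top","scene")])
cv2.imwrite("pics/rail.png",v)
E
```

```text
('scene', 'top') [0.47264517 0.29132545 3.1875625 ] 182.63387823719432 0.3097970485687256
('top',) [0.4722855  0.29001964 3.04740218] 174.60328358110928 0.08598250150680542
('scene',) [0.47362459 0.29214735 0.08454576] 4.84411541713152 0.18936783075332642
```

View pics/rail.png

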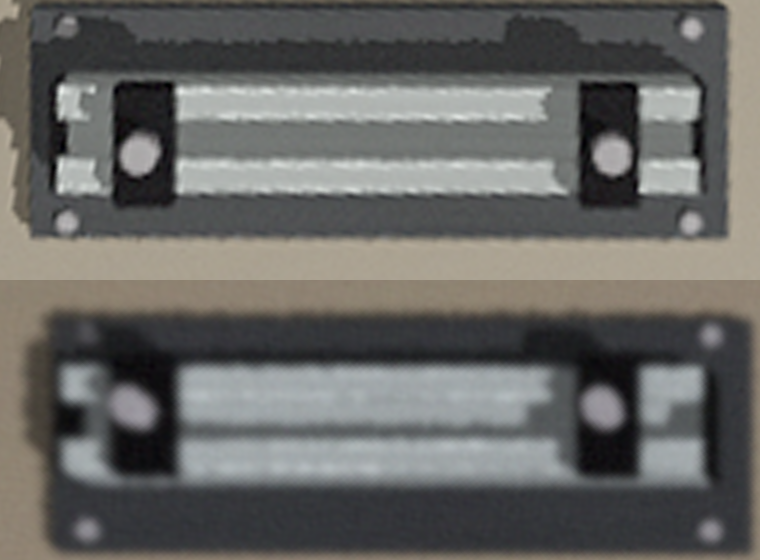

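The rectified rail (top half, 0.5 mm/px) shows bright lips at rows 84–122 and 157–194. The clamps' inner edges are at columns 176 and 580, so the gap is near column 378 with the rail centre at about row 139. I'll refine that numerically and prepare the move numbers.

```bash
cat >> h.py <<'E'
def yaw_of(rv):
    R=cv2.Rodrigues(np.array(rv,float))[0]; return np.degrees(np.arctan2(R[1,0],R[0,0])),R
def plan(pos,yaw=None,s=None):
    s=s or observe(); y,R=yaw_of(s["ee_rot"]); d=R.T@(np.array(pos)-s["position"])
    w=[0,0,0]
    if yaw is not None:
        t=np.radians((yaw-y+180)%360-180); Rt=np.array([[np.cos(np.radians(yaw)),np.sin(np.radians(yaw)),0],[np.sin(np.radians(yaw)),-np.cos(np.radians(yaw)),0],[0,0,-1]])
        w=cv2.Rodrigues(R.T@Rt)[0][:,0]
    print("t",round(float(s["clock"]),2),"pos",np.round(s["position"],4),"yaw",round(y,2),"F",np.round(s["force"],1),"w",round(float(s["width"]),3),"J",np.round(s["joints"],2)," MOVE",np.round(d,4),np.round(w,4))
E
python3 - <<'E'
from h import *
im={n:cv2.imread(f"pics/{n}0.png") for n in("scene","top")}
for n in("top","scene"):
  g=rect(n,im[n],(.628,.008),np.radians(98.7),.037,.38,.14,.25).astype(float).mean(2)
  for c0,c1 in((380,560),(560,740),(740,900),(900,1060)):
    d=np.gradient(cv2.GaussianBlur(g[:,c0:c1].mean(1).reshape(-1,1),(1,7),0)[:,0])
    pk=[i for i in range(2,558) if abs(d[i])>1.5 and abs(d[i])==abs(d[i-6:i+7]).max()]
    print(n,c0,[(round((280-i)*.25,1),round(d[i],1)) for i in pk])
g1=at_z("top",(182,214),.06);g2=at_z("top",(153,243),.06);print("greens",g1,g2)
plan([.36,-.36,.22],45)
E
```

```text
Traceback (most recent call last):
ValueError: zero-size array to reduction operation maximum which has no identity
```

```bash
python3 - <<'E'
from h import *
im={n:cv2.imread(f"pics/{n}0.png") for n in("scene","top")}
for n in("top","scene"):
  g=rect(n,im[n],(.628,.008),np.radians(98.7),.037,.38,.14,.25).astype(float).mean(2)
  for c0,c1 in((380,560),(560,740),(740,900),(900,1060)):
    d=np.gradient(cv2.GaussianBlur(g[:,c0:c1].mean(1).reshape(-1,1),(1,7),0)[:,0])
    pk=[i for i in range(8,550) if abs(d[i])>1.5 and abs(d[i])==abs(d[i-6:i+7]).max()]
    print(n,c0,[(round((280-i)*.25,1),round(d[i],1)) for i in pk])
g1=at_z("top",(182,214),.06);g2=at_z("top",(153,243),.06);print("greens",g1,g2)
plan([.36,-.36,.22],45)
E
```

```text
top 380 [(65.5, np.float64(3.6)), (49.5, np.float64(-2.9)), (33.5, np.float64(3.9)), (26.8, np.float64(6.9)), (23.0, np.float64(-2.5)), (14.0, np.float64(1.6)), (10.2, np.float64(-7.1)), (-9.8, np.float64(5.8)), (-14.0, np.float64(-2.2)), (-26.5, np.float64(-8.8)), (-48.8, np.float64(5.0))]
top 560 [(65.5, np.float64(3.6)), (49.5, np.float64(-2.7)), (33.2, np.float64(4.0)), (26.5, np.float64(6.7)), (22.8, np.float64(-2.0)), (14.0, np.float64(1.6)), (10.2, np.float64(-7.0)), (-10.0, np.float64(6.1)), (-13.8, np.float64(-2.3)), (-22.8, np.float64(1.7)), (-26.5, np.float64(-10.5)), (-48.8, np.float64(5.0))]
top 740 [(65.5, np.float64(3.8)), (49.8, np.float64(-3.0)), (33.2, np.float64(4.0)), (26.5, np.float64(6.2)), (13.5, np.float64(2.1)), (10.0, np.float64(-7.7)), (-10.2, np.float64(5.7)), (-14.2, np.float64(-1.7)), (-26.5, np.float64(-10.0)), (-49.0, np.float64(5.0))]
top 900 [(65.5, np.float64(3.7)), (49.5, np.float64(-1.9)), (33.0, np.float64(4.1)), (26.2, np.float64(6.4)), (13.2, np.float64(2.4)), (10.0, np.float64(-8.4)), (-10.2, np.float64(6.2)), (-14.0, np.float64(-2.3)), (-26.5
[... 327 characters left out ...]
-27.8, np.float64(-2.7)), (-32.5, np.float64(-3.5)), (-66.8, np.float64(3.4))]
scene 740 [(53.8, np.float64(-2.9)), (27.5, np.float64(6.0)), (-2.0, np.float64(-3.1)), (-9.2, np.float64(4.2)), (-27.2, np.float64(-2.1)), (-32.8, np.float64(-3.4)), (-66.8, np.float64(3.5))]
scene 900 [(54.0, np.float64(-2.9)), (27.2, np.float64(6.0)), (-2.5, np.float64(-2.9)), (-9.2, np.float64(4.3)), (-32.8, np.float64(-3.4)), (-66.8, np.float64(3.5))]
greens [0.44855972 0.17230437 0.06      ] [0.38708071 0.23318218 0.06      ]
t 0.9 pos [ 0.1563 -0.6052  0.2268] yaw 14.48 F [ 0.  -0.3 -0.3] w 0.999 J [ 1.22  0.43  0.02  1.57 -0.01  1.13 -0.08]  MOVE [ 0.2585 -0.1864  0.0067] [ 1.000e-04  0.000e+00 -5.326e-01]
```

Call:
jog_arm(motion=[[[0.258,-0.186,0,0,0,-0.53,-1],[0.258,-0.186,0,0,0,-0.53,-1],[0.258,-0.186,0,0,0,-0.53,-1],[0.258,-0.186,0,0,0,-0.53,-1],[0.258,-0.186,0,0,0,-0.53,-1],[0.258,-0.186,0,0,0,-0.53,-1],[0.258,-0.186,0,0,0,-0.53,-1],[0.258,-0.186,0,0,0,-0.53,-1],[0.258,-0.186,0,0,0,-0.53,-1]]])

```text
clock: 1.65
position: [0.3642, -0.355, 0.2272]
ee_rot: [-2.898, -1.211, -0.005]
force: [0.3, -0.4, 0.3]
width: 1.001
gripper_force: 0.0
```

```bash
python3 - <<'E'
from h import *
plan([.52,-.02,.22],100)
E
```

```text
t 1.65 pos [ 0.3642 -0.355   0.2272] yaw 45.36 F [ 0.3 -0.4  0.3] w 1.001 J [ 0.85  0.26 -0.23  1.84  0.06  1.05 -0.18]  MOVE [ 0.3478 -0.1246  0.0082] [ 0.002  -0.0024 -0.9537]
```

Call:
jog_arm(motion=[[[0.348,-0.125,0,0,0,-0.95,-1],[0.348,-0.125,0,0,0,-0.95,-1],[0.348,-0.125,0,0,0,-0.95,-1],[0.348,-0.125,0,0,0,-0.95,-1],[0.348,-0.125,0,0,0,-0.95,-1],[0.348,-0.125,0,0,0,-0.95,-1],[0.348,-0.125,0,0,0,-0.95,-1],[0.348,-0.125,0,0,0,-0.95,-1],[0.348,-0.125,0,0,0,-0.95,-1],[0.348,-0.125,0,0,0,-0.95,-1]]])

```text
clock: 2.48
position: [0.5206, -0.0187, 0.2274]
ee_rot: [-2.023, -2.402, -0.008]
force: [0.1, 0.2, 1.5]
width: 0.998
gripper_force: 0.0
```

```bash
python3 - <<'E'
from h import *
plan([.472,.2905,.16],165)
E
```

```text
t 2.48 pos [ 0.5206 -0.0187  0.2274] yaw 99.79 F [0.1 0.2 1.5] w 0.998 J [ 0.38  0.32 -0.57  1.79  0.19  1.08 -0.08]  MOVE [0.3127 0.0044 0.0686] [ 0.0053 -0.0014 -1.1381]
```

Call:
jog_arm(motion=[[[0.312,0.004,0.06,0.005,-0.001,-1.14,0],[0.312,0.004,0.06,0.005,-0.001,-1.14,0],[0.312,0.004,0.06,0.005,-0.001,-1.14,0],[0.312,0.004,0.06,0.005,-0.001,-1.14,0],[0.312,0.004,0.06,0.005,-0.001,-1.14,0],[0.312,0.004,0.06,0.005,-0.001,-1.14,0],[0.312,0.004,0.06,0.005,-0.001,-1.14,0],[0.312,0.004,0.06,0.005,-0.001,-1.14,0],[0.312,0.004,0.06,0.005,-0.001,-1.14,0],[0.312,0.004,0.06,0.005,-0.001,-1.14,0]]])

```text
clock: 3.32
position: [0.4713, 0.2831, 0.1662]
ee_rot: [-0.407, -3.112, 0.007]
force: [1.0, -0.9, -0.1]
width: 0.501
gripper_force: 0.0
```

```bash
python3 - <<'E'
from h import *
plan([.472,.2905,.12],180)
for n in("scene","top"): cv2.imwrite(f"pics/{n}_a.png",get_image(n)[:,:,::-1])
E
python3 - <<'E'
import cv2,numpy as np
a=cv2.imread("pics/scene_a.png")[200:350,260:440];b=cv2.imread("pics/top_a.png")[140:290,50:230]
cv2.imwrite("pics/a.png",np.hstack([cv2.resize(i,(400,333),interpolation=3) for i in(a,b)]))
E
```

```text
t 3.32 pos [0.4713 0.2831 0.1662] yaw 165.08 F [ 1.  -0.9 -0.1] w 0.501 J [-0.03  0.52 -0.85  1.78  0.44  1.05  0.26]  MOVE [0.0011 0.0075 0.0461] [-0.0042 -0.0035 -0.2603]
```

View pics/a.png

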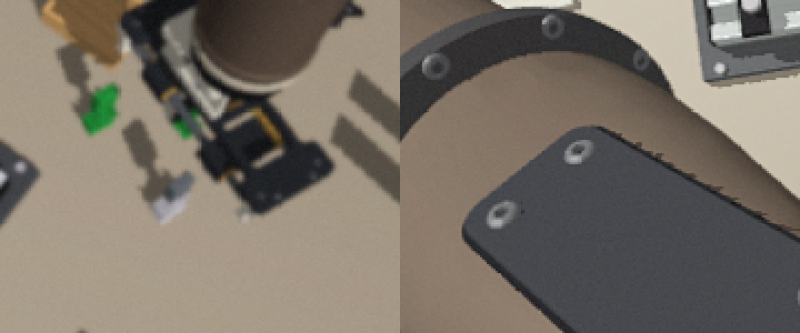

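The scene half shows the nut still upright at crop (175,200) with the gripper above it. The top view is occluded by the arm. I'll descend.

Call:
jog_arm(motion=[[[0.001,0.0075,0.046,-0.004,-0.0035,-0.26,0],[0.001,0.0075,0.046,-0.004,-0.0035,-0.26,0],[0.001,0.0075,0.046,-0.004,-0.0035,-0.26,0],[0.001,0.0075,0.046,-0.004,-0.0035,-0.26,0],[0.001,0.0075,0.06,-0.004,-0.0035,-0.26,0],[0.001,0.0075,0.075,-0.004,-0.0035,-0.26,0],[0.001,0.0075,0.09,-0.004,-0.0035,-0.26,0],[0.001,0.0075,0.09,-0.004,-0.0035,-0.26,0],[0.001,0.0075,0.09,-0.004,-0.0035,-0.26,0]]])

```text
clock: 4.17
position: [0.4731, 0.2887, 0.0775]
ee_rot: [0.021, 3.14, -0.001]
force: [0.6, -0.3, -0.3]
width: 0.501
gripper_force: 0.0
```

```bash
python3 - <<'E'
from h import *
plan([.472,.2905,.045],180)
a=get_image("scene")[:,:,::-1]; cv2.imwrite("pics/b.png",cv2.resize(a[220:340,280:440],(800,600),interpolation=3))
E
```

```text
t 4.17 pos [0.4731 0.2887 0.0775] yaw 179.22 F [ 0.6 -0.3 -0.3] w 0.501 J [-0.07  0.64 -0.84  1.86  0.6   0.91  0.37]  MOVE [0.0012 0.0018 0.0325] [-0.0007  0.0017 -0.0136]
```

View pics/b.png

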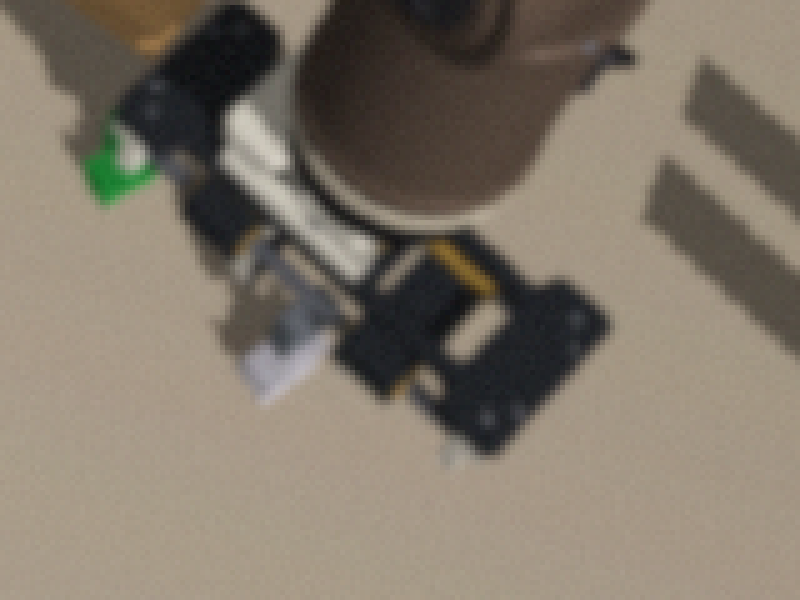

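The picture shows the nut upright at (285,350), between the two fingers at (215,215) and (385,350). I'll go down the rest of the way and close.

Call:
jog_arm(motion=[[[0.001,0.002,0.012,0,0.002,-0.012,0],[0.001,0.002,0.022,0,0.002,-0.012,0],[0.001,0.002,0.032,0,0.002,-0.012,0],[0.001,0.002,0.032,0,0.002,-0.012,0],[0.001,0.002,0.032,0,0.002,-0.012,0.5],[0.001,0.002,0.032,0,0.002,-0.012,0.7],[0.001,0.002,0.032,0,0.002,-0.012,1],[0.001,0.002,0.032,0,0.002,-0.012,1],[0.001,0.002,0.032,0,0.002,-0.012,1],[0.001,0.002,0.032,0,0.002,-0.012,1]]], force=30)

```text
clock: 5.05
position: [0.4718, 0.2912, 0.0449]
ee_rot: [0.005, -3.141, 0.001]
force: [0.6, -0.9, -1.1]
width: 0.132
gripper_force: 30.0
```

Call:
jog_arm(motion=[[[0,0,0,0,0,0,1],[0,0,0,0,0,0,1],[0,0,-0.03,0,0,0,1],[0,0,-0.06,0,0,0,1],[0,0,-0.1,0,0,0,1],[0,0,-0.13,0,0,0,1],[0,0,-0.13,0,0,0,1],[0,0,-0.13,0,0,0,1]]])

```text
clock: 5.72
position: [0.4725, 0.2918, 0.1762]
ee_rot: [-0.004, 3.14, 0.002]
force: [0.2, -0.4, -1.3]
width: 0.133
gripper_force: 30.0
```

```bash
python3 - <<'E'
from h import *
plan([.56,.10,.175],130)
E
```

```text
t 5.72 pos [0.4725 0.2918 0.1762] yaw -179.84 F [ 0.2 -0.4 -1.3] w 0.133 J [-0.    0.54 -0.93  1.76  0.48  1.09  0.48]  MOVE [-0.087  -0.1921  0.0012] [0.0018 0.0015 0.8755]
```

Call:
jog_arm(motion=[[[-0.087,-0.192,0,0.002,0.0015,0.875,1],[-0.087,-0.192,0,0.002,0.0015,0.875,1],[-0.087,-0.192,0,0.002,0.0015,0.875,1],[-0.087,-0.192,0,0.002,0.0015,0.875,1],[-0.087,-0.192,0,0.002,0.0015,0.875,1],[-0.087,-0.192,0,0.002,0.0015,0.875,1],[-0.087,-0.192,0,0.002,0.0015,0.875,1],[-0.087,-0.192,0,0.002,0.0015,0.875,1]]])

```text
clock: 6.38
position: [0.5587, 0.098, 0.1729]
ee_rot: [-1.336, -2.839, 0.007]
force: [-0.4, 0.4, -0.7]
width: 0.133
gripper_force: 30.0
```

```bash
python3 - <<'E'
from h import *
plan([.628,.007,.12],98.6)
E
```

```text
t 6.38 pos [0.5587 0.098  0.1729] yaw 129.59 F [-0.4  0.4 -0.7] w 0.133 J [ 0.22  0.49 -0.69  1.74  0.35  1.05  0.1 ]  MOVE [-0.1144 -0.0043  0.0527] [-6.300e-03 -1.000e-04  5.408e-01]
```

Call:
jog_arm(motion=[[[-0.114,-0.004,0.03,-0.006,0,0.54,1],[-0.114,-0.004,0.03,-0.006,0,0.54,1],[-0.114,-0.004,0.03,-0.006,0,0.54,1],[-0.114,-0.004,0.053,-0.006,0,0.54,1],[-0.114,-0.004,0.053,-0.006,0,0.54,1],[-0.114,-0.004,0.053,-0.006,0,0.54,1],[-0.114,-0.004,0.053,-0.006,0,0.54,1]]])

```text
clock: 6.97
position: [0.6288, 0.0106, 0.1207]
ee_rot: [-2.03, -2.397, -0.002]
force: [0.1, 0.2, -1.5]
width: 0.127
gripper_force: 30.0
```

```bash
python3 - <<'E'
from h import *
plan([.628,.007,.09],98.6)
E
```

```text
t 6.97 pos [0.6288 0.0106 0.1207] yaw 99.47 F [ 0.1  0.2 -1.5] w 0.127 J [ 0.24  0.6  -0.51  1.65  0.33  0.98 -0.22]  MOVE [-0.0034 -0.0014  0.0307] [ 0.0008 -0.0009  0.0152]
```

Call:
jog_arm(motion=[[[-0.0034,-0.0014,0.015,0.001,-0.001,0.015,1],[-0.0034,-0.0014,0.03,0.001,-0.001,0.015,1],[-0.0034,-0.0014,0.03,0.001,-0.001,0.015,1],[-0.0034,-0.0014,0.03,0.001,-0.001,0.015,1],[-0.0034,-0.0014,0.03,0.001,-0.001,0.015,1]]])

```text
clock: 7.38
position: [0.6291, 0.0068, 0.0926]
ee_rot: [2.052, 2.377, 0.003]
force: [0.3, -1.3, -0.9]
width: 0.128
gripper_force: 30.0
```

```bash
python3 - <<'E'
from h import *
s=observe();plan([.628,.007,.09],98.6,s)
im={n:get_image(n)[:,:,::-1] for n in("scene","top")}
p=s["position"]
for n in im: cv2.imwrite(f"pics/{n}_c.png",im[n]); print(n,proj(n,[p,[p[0],p[1],p[2]-.045]]))
a=cv2.resize(im["scene"][190:310,140:260],(400,400),interpolation=3);b=cv2.resize(im["top"][80:200,200:320],(400,400),interpolation=3)
cv2.imwrite("pics/c.png",np.hstack([a,b]))
E
```

```text
t 7.38 pos [0.6291 0.0068 0.0926] yaw 98.39 F [ 0.3 -1.3 -0.9] w 0.128 J [ 0.23  0.63 -0.49  1.68  0.35  0.92 -0.25]  MOVE [ 0.0004 -0.0011  0.0026] [ 0.0026  0.0002 -0.0036]
scene [[196.73880328 236.30662126]
 [198.57411291 244.92147732]]
top [[258.58753476 126.95444253]
 [258.80828813 133.5386657 ]]
```

View pics/c.png

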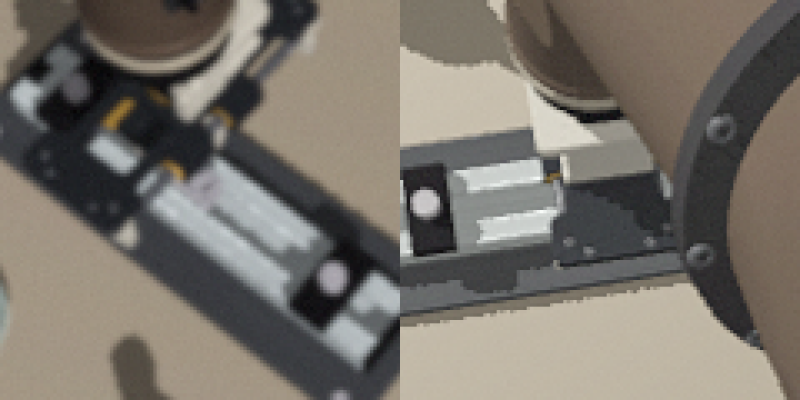

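Crop: the gripper sits over the slot midway between the clamps, with the nut's end visible at (200,185). The cameras can't show more past the arm, so I'll feel for the slot now.

Call:
jog_arm(motion=[[[0,-0.001,0.003,0.002,0,-0.003,1],[0,-0.001,0.006,0.002,0,-0.003,1],[0,-0.001,0.009,0.002,0,-0.003,1],[0,-0.001,0.011,0.002,0,-0.003,1],[0,-0.001,0.013,0.002,0,-0.003,1],[0,-0.001,0.014,0.002,0,-0.003,1],[0,-0.001,0.014,0.002,0,-0.003,1],[0,-0.001,0.014,0.002,0,-0.003,1]]])

```text
clock: 8.15
position: [0.6277, 0.0059, 0.0776]
ee_rot: [-2.052, -2.378, 0.001]
force: [-0.2, -0.6, -1.5]
width: 0.129
gripper_force: 30.0
```

```bash
python3 - <<'E'
from h import *
plan([.628,.007,.0745],98.6); print(observe()["ft_torque"])
E
```

```text
t 8.15 pos [0.6277 0.0059 0.0776] yaw 98.42 F [-0.2 -0.6 -1.5] w 0.129 J [ 0.22  0.64 -0.48  1.69  0.36  0.9  -0.26]  MOVE [0.0011 0.0004 0.0031] [-0.0006  0.0004 -0.0032]
[-0.03007578 -0.11979193 -0.00286309]
```

No contact 4 mm below the lip height, so the pad is in the slot. I'll continue gently.

Call:
jog_arm(motion=[[[0.001,0,0.003,0,0,-0.003,1],[0.001,0,0.006,0,0,-0.003,1],[0.001,0,0.009,0,0,-0.003,1],[0.001,0,0.012,0,0,-0.003,1],[0.001,0,0.014,0,0,-0.003,1],[0.001,0,0.014,0,0,-0.003,1],[0.001,0,0.014,0,0,-0.003,1]]])

```text
clock: 8.73
position: [0.6275, 0.0069, 0.0634]
ee_rot: [-2.049, -2.381, 0.001]
force: [0.1, -0.6, -0.7]
width: 0.128
gripper_force: 30.0
```

```bash
python3 - <<'E'
from h import *
plan([.628,.007,.050],98.6); print(observe()["ft_torque"])
E
```

```text
t 8.73 pos [0.6275 0.0069 0.0634] yaw 98.59 F [ 0.1 -0.6 -0.7] w 0.128 J [ 0.22  0.66 -0.48  1.7   0.38  0.87 -0.27]  MOVE [0.0001 0.0005 0.0134] [-0.0008  0.0004 -0.0002]
[ 0.02735404 -0.08758351 -0.00569224]
```

Call:
jog_arm(motion=[[[0,0,0.002,0,0,0,1],[0,0,0.004,0,0,0,1],[0,0,0.006,0,0,0,1],[0,0,0.008,0,0,0,1],[0,0,0.01,0,0,0,1],[0,0,0.0115,0,0,0,1],[0,0,0.0125,0,0,0,1],[0,0,0.0125,0,0,0,1],[0,0,0.0125,0,0,0,1]]], force=40)

```text
clock: 9.48
position: [0.6279, 0.0069, 0.0519]
ee_rot: [2.048, 2.381, -0.001]
force: [-2.6, -0.8, 10.3]
width: 0.129
gripper_force: 40.0
```

```bash
python3 - <<'E'
from h import *
plan([.628,.007,.0505],98.6); print(observe()["ft_torque"])
E
```

```text
t 9.48 pos [0.6279 0.0069 0.0519] yaw 98.59 F [-2.6 -0.8 10.3] w 0.129 J [ 0.21  0.67 -0.47  1.71  0.39  0.85 -0.28]  MOVE [0.0001 0.0001 0.0014] [ 0.0002  0.0008 -0.0003]
[-0.16775285  0.64323434  0.00657441]
```

Spring load about 11 N, tab about 31.5 mm above the rail. I'll go 1 mm lower, then start the quarter turn.

Call:
jog_arm(motion=[[[0,-0.0004,0.001,0,0,0,1],[0,-0.0004,0.001,0,0,0,1],[0,-0.0004,0.001,0,0,-0.06,1],[0,-0.0004,0.001,0,0,-0.14,1],[0,-0.0004,0.001,0,0,-0.22,1],[0,-0.0004,0.001,0,0,-0.3,1],[0,-0.0004,0.001,0,0,-0.38,1],[0,-0.0004,0.001,0,0,-0.46,1],[0,-0.0004,0.001,0,0,-0.46,1]]])

```text
clock: 10.23
position: [0.6287, 0.0073, 0.0514]
ee_rot: [1.444, 2.788, 0.002]
force: [0.2, -0.5, 9.8]
width: 0.13
gripper_force: 40.0
```

```bash
python3 - <<'E'
from h import *
plan([.628,.007,.0505],188.6); print(observe()["ft_torque"])
E
```

```text
t 10.23 pos [0.6287 0.0073 0.0514] yaw 125.23 F [ 0.2 -0.5  9.8] w 0.13 J [ 0.29  0.7  -0.59  1.7   0.48  0.88  0.11]  MOVE [ 0.0002 -0.0007  0.0009] [ 0.0013  0.0025 -1.106 ]
[-0.00158955 -0.11308316  0.07731564]
```

Call:
jog_arm(motion=[[[0,-0.0005,0.001,0.001,0.002,-0.1,1],[0,-0.0005,0.001,0.001,0.002,-0.2,1],[0,-0.0005,0.001,0.001,0.002,-0.3,1],[0,-0.0005,0.001,0.001,0.002,-0.4,1],[0,-0.0005,0.001,0.001,0.002,-0.5,1],[0,-0.0005,0.001,0.001,0.002,-0.6,1],[0,-0.0005,0.001,0.001,0.002,-0.65,1],[0,-0.0005,0.001,0.001,0.002,-0.65,1]]])

```text
clock: 10.9
position: [0.6285, 0.0071, 0.0506]
ee_rot: [0.481, 3.104, 0.002]
force: [1.0, 0.2, 10.4]
width: 0.127
gripper_force: 40.0
```

```bash
python3 - <<'E'
from h import *
plan([.628,.007,.0505],188.6); print(observe()["ft_torque"])
E
```

```text
t 10.9 pos [0.6285 0.0071 0.0506] yaw 162.38 F [ 1.   0.2 10.4] w 0.127 J [ 0.38  0.75 -0.75  1.69  0.61  0.94  0.66]  MOVE [ 0.0004 -0.0003  0.0001] [ 0.001   0.0009 -0.4576]
[ 0.07031157 -0.16165633  0.04096703]
```

Call:
jog_arm(motion=[[[0.0003,-0.0003,0,0.001,0.001,-0.1,1],[0.0003,-0.0003,0,0.001,0.001,-0.2,1],[0.0003,-0.0003,0,0.001,0.001,-0.3,1],[0.0003,-0.0003,0,0.001,0.001,-0.4,1],[0.0003,-0.0003,0,0.001,0.001,-0.458,1],[0.0003,-0.0003,0,0.001,0.001,-0.458,1],[0.0003,-0.0003,0,0.001,0.001,-0.458,1],[0.0003,-0.0003,0,0.001,0.001,-0.458,1]]])

```text
clock: 11.57
position: [0.6281, 0.007, 0.0507]
ee_rot: [-0.231, 3.133, -0.0]
force: [0.3, 0.0, 11.8]
width: 0.129
gripper_force: 40.0
```

```bash
python3 - <<'E'
from h import *
plan([.628,.007,.057],188.6); print(observe()["ft_torque"])
E
```

```text
t 11.57 pos [0.6281 0.007  0.0507] yaw -171.57 F [ 0.3  0.  11.8] w 0.129 J [ 0.44  0.79 -0.85  1.69  0.69  0.99  1.05]  MOVE [ 0.0001  0.     -0.0063] [-0.0001 -0.     -0.003 ]
[ 0.15689613 -0.17395738  0.06742351]
```

Call:
jog_arm(motion=[[[0,0,-0.001,0,0,-0.003,1],[0,0,-0.002,0,0,-0.003,1],[0,0,-0.003,0,0,-0.003,1],[0,0,-0.004,0,0,-0.003,1],[0,0,-0.0045,0,0,-0.003,1],[0,0,-0.0045,0,0,-0.003,1],[0,0,-0.0045,0,0,-0.003,1]]])

```text
clock: 12.15
position: [0.628, 0.007, 0.0548]
ee_rot: [0.235, -3.132, 0.0]
force: [1.6, 1.0, 7.1]
width: 0.129
gripper_force: 40.0
```

```bash
python3 - <<'E'
from h import *
plan([.628,.007,.057],188.6); print(observe()["ft_torque"])
E
```

```text
t 12.15 pos [0.628  0.007  0.0548] yaw -171.4 F [1.6 1.  7.1] w 0.129 J [ 0.44  0.79 -0.85  1.69  0.69  1.    1.06]  MOVE [-0.      0.     -0.0022] [-0.0001 -0.0004 -0.0001]
[ 0.29799706 -0.55121026  0.02529132]
```

The spring load falls 1 N/mm past the lip height, so the grooves are over the lips. I'll rise to the seat.

Call:
jog_arm(motion=[[[0,0,-0.001,0,0,0,1],[0,0,-0.0018,0,0,0,1],[0,0,-0.0022,0,0,0,1],[0,0,-0.0022,0,0,0,1],[0,0,-0.0022,0,0,0,1]]])

```text
clock: 12.57
position: [0.6279, 0.0069, 0.0564]
ee_rot: [0.235, -3.132, -0.0]
force: [5.3, 1.4, 2.9]
width: 0.127
gripper_force: 40.0
```

```bash
python3 - <<'E'
from h import *
plan([.628,.007,.057],188.6); print(observe()["ft_torque"])
E
```

```text
t 12.57 pos [0.6279 0.0069 0.0564] yaw -171.4 F [5.3 1.4 2.9] w 0.127 J [ 0.44  0.78 -0.86  1.69  0.69  1.    1.06]  MOVE [-0.0001  0.0001 -0.0006] [ 0.0002 -0.0007 -0.0001]
[ 0.52928081 -1.26857997  0.02813753]
```

A side force of +5 N in x shows the nut is slightly off centre. I'll ease it 0.8 mm in +x.

Call:
jog_arm(motion=[[[-0.0004,0,0.0005,0,0,0,1],[-0.0008,-0.0001,0.0005,0,0,0,1],[-0.0008,-0.0001,0.0005,0,0,0,1],[-0.0008,-0.0001,0.0005,0,0,0,1]]])

```text
clock: 12.9
position: [0.628, 0.0069, 0.0558]
ee_rot: [0.236, -3.131, 0.0]
force: [2.6, 3.5, 5.8]
width: 0.131
gripper_force: 40.0
```

```bash
python3 - <<'E'
from h import *
plan([.628,.007,.057],188.6); print(observe()["ft_torque"])
E
```

```text
t 12.9 pos [0.628  0.0069 0.0558] yaw -171.39 F [2.6 3.5 5.8] w 0.131 J [ 0.44  0.79 -0.85  1.68  0.69  1.    1.06]  MOVE [ 0.      0.0001 -0.0012] [ 0.0001 -0.0021  0.0002]
[ 0.53620381 -0.88020948  0.01355073]
```

Call:
jog_arm(motion=[[[-0.0006,0.0004,0,0,0,0,1],[-0.0012,0.0006,0,0,0,0,1],[-0.0012,0.0006,0,0,0,0,1],[-0.0012,0.0006,0,0,0,0,1],[-0.0012,0.0006,-0.0004,0,0,0,1],[-0.0012,0.0006,-0.0004,0,0,0,1]]])

```text
clock: 13.4
position: [0.6281, 0.007, 0.0558]
ee_rot: [0.235, -3.129, 0.002]
force: [-0.3, -0.7, 6.5]
width: 0.129
gripper_force: 40.0
```

```bash
python3 - <<'E'
from h import *
plan([.628,.007,.057],188.6); print(observe()["ft_torque"])
E
```

```text
t 13.4 pos [0.6281 0.007  0.0558] yaw -171.4 F [-0.3 -0.7  6.5] w 0.129 J [ 0.44  0.79 -0.85  1.68  0.69  1.    1.06]  MOVE [ 0.0001  0.     -0.0012] [-0.0008 -0.0042 -0.    ]
[ 0.13900166 -0.22002061 -0.00161786]
```

Call:
jog_arm(motion=[[[0,0,-0.0005,0,0,0,1],[0,0,-0.001,0,0,0,1],[0,0,-0.0014,0,0,0,1],[0,0,-0.0014,0,0,0,1]]])

```text
clock: 13.73
position: [0.628, 0.007, 0.0565]
ee_rot: [0.235, -3.128, 0.001]
force: [2.2, 0.7, -3.4]
width: 0.132
gripper_force: 40.0
```

```bash
python3 - <<'E'
from h import *
plan([.628,.007,.057],188.6); print(observe()["ft_torque"])
E
```

```text
t 13.73 pos [0.628  0.007  0.0565] yaw -171.4 F [ 2.2  0.7 -3.4] w 0.132 J [ 0.44  0.79 -0.85  1.68  0.68  1.01  1.06]  MOVE [ 0.      0.     -0.0005] [-0.0004 -0.0045 -0.    ]
[ 0.35739739 -0.78595366  0.02775864]
```

The lips now hold the nut at the expected height. I'll relax the vertical load and open.

Call:
jog_arm(motion=[[[-0.0003,0,0.0005,0,0,0,1],[-0.0003,0,0.0005,0,0,0,1],[-0.0003,0,0.0005,0,0,0,0.6],[-0.0003,0,0.0005,0,0,0,0.4],[-0.0003,0,0.0005,0,0,0,0.2],[-0.0003,0,0.0005,0,0,0,0.2],[-0.0003,0,0.0005,0,0,0,0.2]]])

```text
clock: 14.32
position: [0.6286, 0.0071, 0.0565]
ee_rot: [0.235, -3.129, 0.001]
force: [0.0, -0.8, 0.5]
width: 0.394
gripper_force: 0.0
```

Call:
jog_arm(motion=[[[0,0,-0.01,0,0,0,0.2],[0,0,-0.02,0,0,0,0.2],[0,0,-0.04,0,0,0,0.2],[0,0,-0.07,0,0,0,0.2],[0,0,-0.1,0,0,0,0.2],[0,0,-0.13,0,0,0,0.2],[0,0,-0.13,0,0,0,0.2]]])

```text
clock: 14.9
position: [0.6319, 0.0092, 0.1942]
ee_rot: [-0.236, 3.127, 0.0]
force: [0.7, 0.5, -0.4]
width: 0.405
gripper_force: 0.0
```

```bash
python3 - <<'E'
from h import *
plan([.42,-.02,.25],98)
E
```

```text
t 14.9 pos [0.6319 0.0092 0.1942] yaw -171.38 F [ 0.7  0.5 -0.4] w 0.405 J [ 0.48  0.65 -0.95  1.55  0.55  1.22  1.17]  MOVE [ 0.2136  0.0029 -0.057 ] [0.0044 0.0046 1.5817]
```

Call:
jog_arm(motion=[[[0.292,-0.259,-0.03,0,0,1.05,0.2],[0.292,-0.259,-0.03,0,0,1.05,0.2],[0.292,-0.259,-0.03,0,0,1.05,0.2],[0.292,-0.259,-0.03,0,0,1.05,0.2],[0.292,-0.259,-0.03,0,0,1.05,0.2],[0.292,-0.259,-0.03,0,0,1.05,0.2],[0.292,-0.259,-0.03,0,0,1.05,0.2],[0.292,-0.259,-0.03,0,0,1.05,0.2],[0.292,-0.259,-0.03,0,0,1.05,0.2],[0.292,-0.259,-0.03,0,0,1.05,0.2]]])

```text
clock: 15.73
position: [0.3754, -0.2969, 0.2189]
ee_rot: [-1.378, -2.82, 0.009]
force: [0.4, -0.8, -0.5]
width: 0.401
gripper_force: 0.0
```

```bash
python3 - <<'E'
from h import *
plan([.22,-.5,.25],60)
im={n:get_image(n)[:,:,::-1] for n in("scene","top")}
for n in im: cv2.imwrite(f"pics/{n}_d.png",im[n])
a=cv2.resize(im["scene"][190:310,140:260],(400,400),interpolation=3);b=cv2.resize(im["top"][80:200,200:320],(400,400),interpolation=3)
cv2.imwrite("pics/d.png",np.hstack([a,b]))
E
```

```text
t 15.73 pos [ 0.3754 -0.2969  0.2189] yaw 127.92 F [ 0.4 -0.8 -0.5] w 0.401 J [ 1.18  0.3  -0.77  1.88  0.25  1.06  0.97]  MOVE [-0.0647 -0.2476 -0.0295] [-0.0054  0.004   1.1854]
```

View pics/d.png

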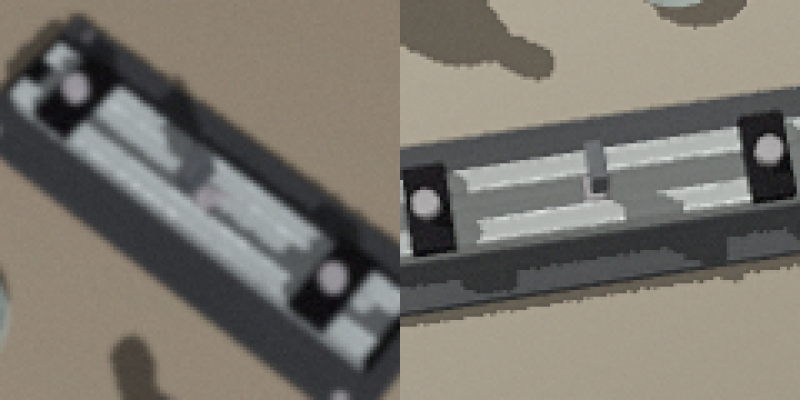

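The tab stands upright across the rail, at (195,165) in the scene half and (597,165) in the top half, about midway between the clamps. I'll do a numeric check of the centring, squareness and untouched parts.

```bash
python3 - <<'E'
from fit import *
M={}
for n,p in(("scene",(198,239)),("top",(259,128))):
    L=silhouettes("nut_tab",n); d=min(L,key=lambda d:np.hypot(*(np.array(d["pixel"])-p)));M[n]=d["mask"].astype(np.float32);print(n,d["p"],d["pixel"],M[n].sum())
for q in("wide_knob","vial_mid"): print(q,[np.round(silhouettes(q,n)[0]["pixel"]).tolist() if silhouettes(q,n) else None for n in M])
parts[:]=[box(-.013,.013,-.006,.006,.058,.09),box(-.006,.006,-.006,.006,.035,.058)]
def cost(q):
    e=0
    for n in M:
        r=render(n,*q); e+=1-np.minimum(r,M[n]).sum()/np.maximum(r,M[n]).sum()
    return e
for a in(0,.15,.3):
    b=minimize(cost,[.628,.007,a],method="Nelder-Mead",options=dict(maxiter=80,initial_simplex=[[.628,.007,a],[.633,.007,a],[.628,.012,a],[.628,.007,a+.15]]))
    u=np.radians(98.6); d=b.x[:2]-[.6282,.007]; print(b.x,np.degrees(b.x[2]),b.fun,"along",d@[np.cos(u),np.sin(u)]*1e3)
E
```

```text
scene 0.52 [202.0, 247.1] 147.0
top 0.55 [257.7, 132.2] 112.0
wide_knob [[171.0, 146.0], [384.0, 195.0]]
vial_mid [[232.0, 133.0], [354.0, 260.0]]
[0.62692872 0.00843144 0.15257677] 8.742005089343428 0.5989054441452026 along 1.6054500212682223
[0.62672965 0.00849694 0.13916227] 7.973410515422061 0.5953583121299744 along 1.6999812086151238
[0.62736578 0.0090561  0.31157487] 17.851925288057743 0.6019382476806641 along 2.157722166114836
```

```bash
python3 -c "
from cell import *
print(sign_off())"
```

```text
the job is handed in; nothing more can be done
None
```

The spring channel nut is in the rail slot, caught on the lips and released: square across the rail to within about a degree and within about 2 mm of midway between the clamps by camera fit, the wide nut and vial were left alone, and the job was handed in at about 17 s.

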